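# Fill the vial carrier and lift it level

### The arm

A 6-joint arm with a two-finger parallel gripper is mounted at the origin on a cart in front of the work surface, level with it; the furniture and walls round the work are solid. World frame = base frame: x ahead of the robot, y to its left, z up, the work surface at z = 0. Lengths are in m, angles in rad, forces in N, time in s.
With the tool pointing down it reaches from about 0.375 to 0.925 m from the base axis. Payload 5.7 kg.
Tool frame: the origin (TCP) lies between the finger pads, 19 mm behind the fingertips; this is the grasp point; z points along the fingers, y is the line along which they close (so a half turn about z gives the same grasp; the last joint's range is limited). The gripper opens to 88 mm and grips with 3 to 60 N. Pads are 20 mm wide; open, the fingers measure 115 mm over their backs; the gripper's body (75 mm by 178 mm) begins 61 mm behind the grasp point.
Start: joints at [1.182, 0.359, 1.51, -0, 1.272, -0.115], TCP at [0.162, 0.578, 0.241] pointing down, gripper open.
Joint ranges: [-2.97, 2.97], [-1.01, 2.36], [0.21, 2.38], [-0.96, 4.11], [0.2, 2.71], [-2.98, 2.98]. Speed limits (rad/s): [2.39, 2.39, 3.14, 3.14, 3.14, 3.14].

### API

Orientations are given as a rotation vector (axis times angle).
In Python, from plant import arm, imaging, ticket, spotter gives the robot as it stands.
- The arm moves only by the shell command python3 -m pendant 'ROWS' [FORCE]. ROWS is JSON, a list of rows, each a list of 3 entries, a list of its own where there are three numbers: the turn, a rotation vector about the tool's x, y, z in units of 5 degrees (1.0 is 5 degrees), then the shift along the tool's x, y, z in units of 25 mm (1.0 is 25 mm), then the finger opening in mm, from 0 to 87.8. In form: [[[ax, ay, az], [tx, ty, tz], hand], ...]. A call has 1 to 12 rows; each row is the pose to reach, as a shift and turn from the pose commanded when the call began, along the tool's axes at that moment; what a row does not reach only later rows make up. A row lasts 1/12 s, in which the tool goes at most 41.7 mm and 7.16 degrees, less where a joint would pass 70% of its speed; a pose out of reach is approached as far as the arm can. A call with a gripper value outside its range is refused whole. The fingers move at their own pace and stop on an object; FORCE is the grip in N (left out, the last holds). Time passes only in rows, so rows that repeat a pose let the fingers close. It gives the time, the measured TCP pose, the force, the opening and the grip force at its end, in the units of the state.
- arm.get_state(): the state, without advancing time (a new reading comes with each control period).
- imaging.grab_frame(name): name is "scene" or "top" or "wrist"; returns a dict with "frame" (384x512x3 uint8, red, green, blue), "fx", "fy", "cx", "cy" (pixels), "R" (3x3) and "t" (3): a world point X has camera coordinates R X + t; the wrist camera has in their place "hand_eye" (4x4, takes a point from camera to tool coordinates, whose origin is the TCP and whose axes are the flange's). Camera axes: x right, y down, z forward; pixel columns grow to the right and rows downward; lengths in m; the calibration is good to about 2 mm. A picture is of the moment at which its call begins: read the wrist's pose just before it. There is no depth.
- ticket.hand_in(): hands the job in; it is judged then, once.
Trained networks look in the newest picture that a camera, given by its name, has taken for a name from the list of things; names that differ only in an ending like _2 or _b are one class to them, and where a whole thing is asked for, a point or a joint stands for the part that bears it (a point fixed in the world has none). Each returns a list of dicts, best first, with "score" (0 to 1); they miss things now and then, are a little off and sometimes report something else, mostly with a low value. They report only what shows in the picture. A call takes as long as a camera call. They do not tell look-alikes from the thing itself.
- spotter.trace(target, camera): "pixels" (384x512 bool, what is visible of it) and "rect" ([centre column, centre row, width, height] in pixels, round what is visible of it).
The state is a dict: "t": time; "joint_pos": joint angles; "qd": joint speeds; "joint_torque": joint torques, N m; "position": TCP position; "orientation": TCP orientation; "contact_force": force on the tool from outside, world axes, zero at the start; "moment": the same for the moment, N m; "opening": finger opening in m; "gripper_force": force on a finger pad.
Only numpy, scipy, OpenCV 4.12 (cv2) and the standard library are available. Lean on these libraries where they do the work, as an engineer would, in place of code of your own. Each camera call takes 0.05 s, during which the arm holds its last target. There are 200 camera calls.

### The job

One vial stands alone on the table: put it upright into the empty hole of the vial carrier, down to the bottom, and let go of it. Then take the full carrier by its upright handle, lift it gently and level until it is at least 12 cm clear of the table, and finish while still holding it there, steady and level, with all four vials in their holes. Do not tip the carrier or disturb the other things on the table.

Things in the scene. Friction and masses are not known exactly. Their poses are not given: they have to be found in the camera images.
- vial: the vial to be loaded: upright screw-cap glass vial, round, 25 mm diameter and 62 mm tall in all (body 52 mm, then a cap 23.6 mm in diameter), about 32 g, standing alone on the table away from the carrier. Origin at the bottom centre, z up along its axis. Best gripped 40 to 48 mm above its bottom, so that the fingertips stay above the carrier when it is seated.
- carrier: loose vial carrier, about 0.4 kg empty: pale aluminium block 56 (x) x 250 (y) mm, top 24 mm above its underside, four round blind holes 27.5 mm wide, 19 mm deep, in a row at y = -100, -60, +60, +100 mm; only the one at +100 is empty. Upright handle in the middle (grip). Origin at the centre of the underside, z up. To load a vial beside its neighbours, close the fingers along the carrier's x
- grip (a point): centre of the handle's flat plastic grip: 16 mm thick (x), 40 mm wide (y), from 68 to 106 mm above the carrier's underside on a 12 mm round stem; grip it across the 16 mm, fingers closing along x. The point is 87 mm above the carrier's underside; axes parallel to the carrier's.
- hole3 (a point): the bottom centre of the empty (y = +100 mm) hole, on its flat floor, 5 mm above the carrier's underside and 19 mm below the mouth; axes parallel to the carrier's. The vial's origin lies here when it is seated; its top is then 67 mm above the carrier's underside.
- hole0 (a point): the bottom centre of the y = -100 mm hole, on its flat floor, 5 mm above the carrier's underside and 19 mm below the mouth; axes parallel to the carrier's. 
- hole1 (a point): the bottom centre of the y = -60 mm hole, on its flat floor, 5 mm above the carrier's underside and 19 mm below the mouth; axes parallel to the carrier's. 
- hole2 (a point): the bottom centre of the y = +60 mm hole, on its flat floor, 5 mm above the carrier's underside and 19 mm below the mouth; axes parallel to the carrier's. 
- rack_vial_a: screw-cap glass vial, same size as vial, seated in hole0 from the start. Origin at the bottom centre, z up.
- rack_vial_b: screw-cap glass vial, same size as vial, seated in hole1 from the start. Origin at the bottom centre, z up.
- rack_vial_c: screw-cap glass vial, same size as vial, seated in hole2 from the start. Origin at the bottom centre, z up.
- cal_weight: bystander: a brass check weight with a knob, 22 mm diameter, 40 mm tall, standing to the left or right of the carrier (on the other side from the loose vial). Origin at the bottom centre.
- cell_a: bystander at the back: turned steel cup, 50 mm diameter, 70 mm tall. Origin at the bottom centre.
- cell_b: bystander at the back: turned steel cup, 50 mm diameter, 70 mm tall. Origin at the bottom centre.
- mug: bystander at the back left: white mug, 78 mm diameter, 110 mm over its handle, 97 mm tall. Origin at the bottom centre.
- tape_roll: bystander at the front left: roll of tape lying flat, 74 mm diameter, 25 mm tall. Origin at the bottom centre.
- tin: bystander at the right: round flat tin, 66 mm diameter, 24 mm tall. Origin at the bottom centre.
- spatula: bystander at the left edge: thin steel spatula lying flat, 159 mm long, 12 mm wide, 4 mm high. Origin at the centre of its underside.
- wood_box: bystander at the back right, fixed: closed wooden case 104 x 205 x 72 mm. Origin at the bottom centre.
Mind the look-alikes: they are no part of the job. What is shaped like the vial but red is not meant. Leave any orange look-alike of the rack_vial_c alone.

How it is judged:
On the way, in this order (a step that is already met when the one before it is completed fails the run):
1. the lone vial stands at the bottom of the empty hole, let go, with the carrier still on the table (horizontal distance between vial and hole3 below 0.006 m and z of vial in the frame of hole3 between -0.004 and 0.005 m and angle between the z axis of vial and the z axis of carrier, either way round below 0.2 rad and contact force between the fingers and vial below 0.1 N and height (world z) of carrier below 0.01 m and angle between carrier's own z axis and vertical below 0.05 rad), for 0.2 s.
2. the carrier, held by its handle, is clear of the table and level, all vials seated (horizontal distance between rack_vial_a and hole0 below 0.006 m and z of rack_vial_a in the frame of hole0 between -0.004 and 0.005 m and angle between the z axis of each of rack_vial_a, rack_vial_b, rack_vial_c, vial and the z axis of carrier, either way round below 0.2 rad and horizontal distance between rack_vial_b and hole1 below 0.006 m and z of rack_vial_b in the frame of hole1 between -0.004 and 0.005 m and horizontal distance between rack_vial_c and hole2 below 0.006 m and z of rack_vial_c in the frame of hole2 between -0.004 and 0.005 m and horizontal distance between vial and hole3 below 0.006 m and z of vial in the frame of hole3 between -0.004 and 0.005 m and height (world z) of carrier above 0.05 m and angle between carrier's own z axis and vertical below 0.12 rad and contact force between the fingers and carrier above 1 N), for 0.3 s.
At the end, for the whole second after the job is handed in: The fingers hold the carrier by its handle (TCP within 45 mm of the grip), underside over 110 mm up, tilt under 0.12 rad, under 0.03 m/s and 0.2 rad/s, touching no bystander; all four vials in their holes (within 6 mm of axis, 5 mm of floor, 0.2 rad), free of the fingers (horizontal distance between rack_vial_a and hole0 below 0.006 m and z of rack_vial_a in the frame of hole0 between -0.004 and 0.005 m and angle between the z axis of each of rack_vial_a, rack_vial_b, rack_vial_c, vial and the z axis of carrier, either way round below 0.2 rad and horizontal distance between rack_vial_b and hole1 below 0.006 m and z of rack_vial_b in the frame of hole1 between -0.004 and 0.005 m and horizontal distance between rack_vial_c and hole2 below 0.006 m and z of rack_vial_c in the frame of hole2 between -0.004 and 0.005 m and horizontal distance between vial and hole3 below 0.006 m and z of vial in the frame of hole3 between -0.004 and 0.005 m and height (world z) of carrier above 0.11 m and angle between carrier's own z axis and vertical below 0.12 rad and contact force between the fingers and carrier above 1 N and distance between the grasp point and grip below 0.045 m and linear speed of carrier below 0.03 m/s and angular speed of carrier below 0.2 rad/s and contact force between carrier and cal_weight below 0.1 N and contact force between carrier and cell_a below 0.1 N and contact force between carrier and cell_b below 0.1 N and contact force between carrier and mug below 0.1 N and contact force between carrier and tape_roll below 0.1 N and contact force between carrier and tin below 0.1 N and contact force between carrier and spatula below 0.1 N and contact force between carrier and wood_box below 0.1 N and contact force between the fingers and rack_vial_a below 0.1 N and contact force between the fingers and rack_vial_b below 0.1 N and contact force between the fingers and rack_vial_c below 0.1 N and contact force between the fingers and vial below 0.1 N); the arm keeps its last pose, push and grip.
It fails at once if the carrier is tipped more than 0.25 rad (angle between carrier's own z axis and vertical above 0.25 rad).
It fails at once if the carrier is lifted faster than 0.5 m/s or thrown about (linear speed of carrier above 0.5 m/s).
It fails at once if a bystander is moved more than 30 mm (distance of any of cal_weight, cell_a, cell_b, mug, tape_roll, tin, spatula from where it was at the start of the episode above 0.03 m).
It fails at once if one of the three loaded vials leaves its hole (distance between rack_vial_a and hole0 above 0.015 m or distance between rack_vial_b and hole1 above 0.015 m or distance between rack_vial_c and hole2 above 0.015 m).
It also fails if it takes over 56 s, if anything falls off the work surface, if the arm or the gripper's body presses on something with over 40 N, if the wrist force passes 120 N, or if a joint passes its speed limit or range.

## Working session

There is one attempt and no reset: what is moved stays moved. The work goes in short steps, Python scripts to look and compute and a shell command to move; the robot and the scene stay as the last step left them, time stands still between calls to the robot, and variables do not carry over. Pictures are saved under pics/ and viewed, at most 13 in all, crops included, and the job is handed in when it is done.

```bash
ls; mkdir -p pics
python3 - <<'E'
from plant import arm, imaging, spotter
import cv2,numpy as np
s=arm.get_state();print({k:np.round(v,3).tolist() for k,v in s.items()})
ims=[]
for n in("scene","top"):
    f=imaging.grab_frame(n);cv2.imwrite(f"pics/{n}0.png",cv2.cvtColor(f["frame"],cv2.COLOR_RGB2BGR))
    print(n,f["fx"],f["fy"],f["cx"],f["cy"],np.round(f["R"],4).tolist(),np.round(f["t"],4).tolist())
    for t in("vial","carrier","grip","cal_weight"):
        for d in spotter.trace(t,n): print(t,round(d["score"],2),np.round(d["rect"],1).tolist())
E
```

```text
pics
{'t': 0.0, 'joint_pos': [1.182, 0.359, 1.511, -0.0, 1.272, -0.115], 'qd': [0.0, 0.0, 0.0, 0.001, 0.002, 0.0], 'joint_torque': [-0.001, -51.537, -27.073, 0.068, 0.035, -0.0], 'position': [0.162, 0.577, 0.241], 'orientation': [-0.429, -3.112, 0.003], 'contact_force': [0.094, -0.681, 0.966], 'moment': [-0.02, -0.016, 0.012], 'gripper_force': 0.0, 'opening': 0.088}
scene 357.81265012677926 357.81265012677926 257.5973346977362 190.73902360864597 [[0.8305, -0.5568, -0.017], [-0.3801, -0.5441, -0.748], [0.4073, 0.6276, -0.6635]] [-0.4637, 0.2476, 0.7221]
vial 0.76 [318.5, 286.4, 14.2, 24.2]
vial 0.5 [271.8, 207.6, 96.3, 56.9]
vial 0.28 [213.3, 166.6, 6.0, 12.2]
vial 0.16 [169.4, 193.6, 22.8, 6.4]
carrier 0.73 [273.2, 206.9, 100.7, 57.9]
grip 0.61 [270.5, 205.3, 98.4, 59.0]
cal_weight 0.54 [213.3, 168.1, 8.8, 11.8]
cal_weight 0.35 [290.2, 159.7, 12.8, 29.3]
top 393.9287966603224 393.9287966603224 252.85462038107067 193.67157168191022 [[-0.0031, -0.9994, 0.0347], [-0.9832, -0.0033, -0.1825], [0.1825, -0.0347, -0.9826]] [-0.056, 0.5639, 0.8437]
vial 0.53 [345.7, 251.3, 17.0, 12.3]
vial 0.45 [356.5, 217.3, 20.2, 11.8]
vial 0.34 [248.3, 195.2, 108.2, 67.0]
carrier 0.75 [247.7, 197.1, 108.6, 68.2]
grip 0.93 [247.7, 192.8, 104.2, 67.5]
cal_weight 0.61 [146.1, 210.9, 9.5, 10.9]
```

View pics/scene0.png

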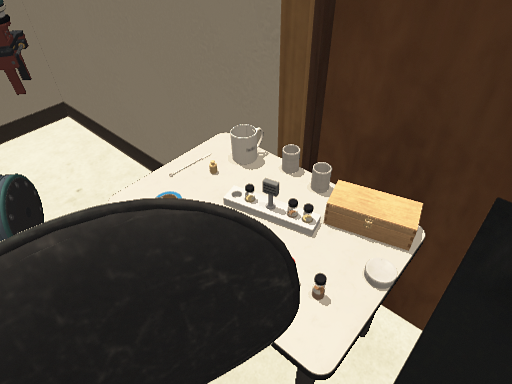

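View pics/top0.png

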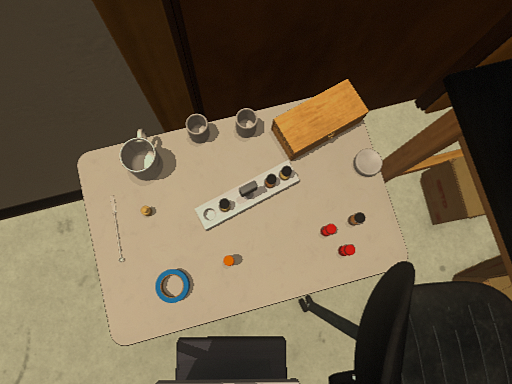

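```bash
python3 -c "
import cv2
t=cv2.imread('pics/top0.png');s=cv2.imread('pics/scene0.png')
a=cv2.resize(t[140:280,180:380],(800,560),interpolation=cv2.INTER_CUBIC)
cv2.imwrite('pics/c1.png',a)
b=cv2.resize(s[145:305,200:350],(560,597),interpolation=cv2.INTER_CUBIC)
cv2.imwrite('pics/c2.png',b)"
```

```text
(no output)
```

View pics/c1.png

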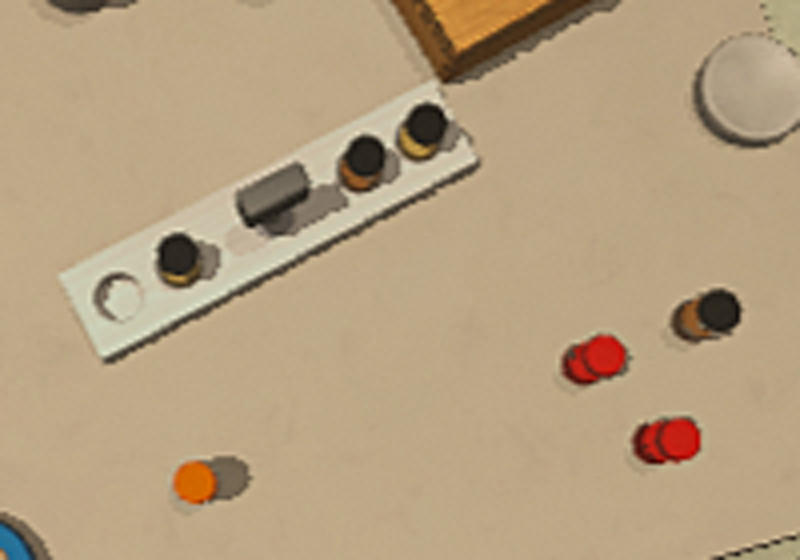

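View pics/c2.png

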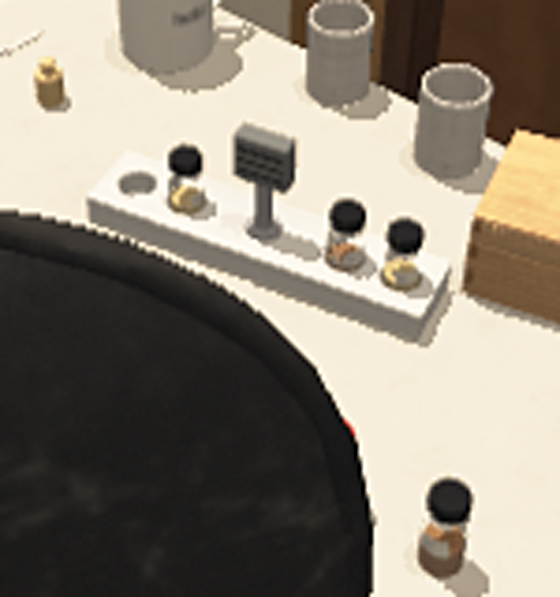

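Vial candidates in the top picture:
- Black cap, alone: (360,218)
- Red: (329,230) and (347,250)
- Orange: (228,260)
- Black caps already seated: (225,203), (272,179) and (287,171)

The close crop confirms that the lone black-capped vial at (360,218) is the one to load. The empty hole is at (210,214), the left end of the carrier.

```bash
cat > h.py <<'E'
import numpy as np, cv2
from plant import arm, imaging, spotter
from scipy.spatial.transform import Rotation as Ro
def ray(f,px,z,R=None,t=None):
    R=np.array(f["R"]) if R is None else R; t=np.array(f["t"]) if t is None else t
    d=R.T@np.array([(px[0]-f["cx"])/f["fx"],(px[1]-f["cy"])/f["fy"],1]); c=-R.T@t
    return c+d*(z-c[2])/d[2]
def wristcam(f,s):  # world->cam R,t
    T=np.eye(4);T[:3,:3]=Ro.from_rotvec(s["orientation"]).as_matrix();T[:3,3]=s["position"]
    W=np.linalg.inv(T@np.array(f["hand_eye"]));return W[:3,:3],W[:3,3]
def dark(img,px,r=9,th=45):
    u,v=map(int,px);w=img[v-r:v+r+1,u-r:u+r+1].max(2)
    n,l,st,c=cv2.connectedComponentsWithStats((w<th).astype(np.uint8))
    k=1+np.argmax(st[1:,4]);return c[k]+[u-r,v-r],st[k,4]
def togo(s,p,yaw=None):
    "shift in tool axes/25mm to p, turn about tool z (5deg units) so that tool y lies along world yaw"
    M=Ro.from_rotvec(s["orientation"]).as_matrix()
    print("shift",np.round(M.T@(np.array(p)-s["position"])/.025,2))
    if yaw is not None:
        g=M.T@[np.cos(yaw),np.sin(yaw),0];a=np.degrees(np.arctan2(-g[0],g[1]));a=(a+90)%180-90
        print("az",round(a/5,2),"(or +-36)")
E
python3 - <<'E'
from h import *
f=imaging.grab_frame("top");im=f["frame"]
caps={k:dark(im,p) for k,p in dict(v=(360,218),c=(225,203),b=(272,179),a=(287,171)).items()}
P={k:ray(f,c[0],.062 if k=='v' else .067) for k,c in caps.items()}
P['h']=ray(f,(210,214.25),.024)
for k in P:print(k,np.round(P[k],4),caps.get(k))
y=dict(a=-.1,b=-.06,c=.06,h=.1);ks=list('abch')
A=np.array([P[k][:2] for k in ks]);yy=np.array([y[k] for k in ks])
d=np.polyfit(yy,A,1);print("dir",d[0],np.linalg.norm(d[0]),"centre",d[1],"res",A-np.outer(yy,d[0])-d[1])
yaw=np.arctan2(d[0][1],d[0][0])-np.pi/2;print("carrier yaw",np.degrees(yaw))
for c in[(60,275),(105,359),(478,160),(430,83)]:print(ray(f,(c[0]/4+180,c[1]/4+140),.024)[:2])
s=arm.get_state();print(s["position"],Ro.from_rotvec(s["orientation"]).as_matrix().round(3).tolist())
togo(s,[P['v'][0],P['v'][1],.2],0)
E
```

```text
v [ 0.5094 -0.2959  0.062 ] (array([359.7254902, 217.1372549]), np.int32(51))
c [0.5398 0.0096 0.067 ] (array([223.65853659, 203.09756098]), np.int32(41))
b [ 0.5954 -0.0968  0.067 ] (array([271.10769231, 178.90769231]), np.int32(65))
a [ 0.6142 -0.1316  0.067 ] (array([286.32307692, 170.87692308]), np.int32(65))
h [0.5204 0.0427 0.024 ] None
dir [-0.46740472  0.87545071] 0.9924117651819492 centre [ 0.56743503 -0.04403883] res [[ 2.16726800e-05 -4.67309508e-05]
 [-1.21224497e-04 -2.21048956e-04]
 [ 3.76534588e-04  1.11785058e-03]
 [-2.76982771e-04 -8.50070672e-04]]
carrier yaw 28.09783945899731
[0.5332308  0.07758972]
[0.48446759 0.05066095]
[ 0.60269037 -0.16793115]
[ 0.64976131 -0.14022299]
[0.16223016 0.57761487 0.2413161 ] [[-0.963, 0.27, -0.0], [0.27, 0.963, -0.0], [-0.0, -0.0, -1.0]]
shift [-22.82 -29.89   1.66]
az 14.86 (or +-36)
```

```bash
python3 -m pendant '[[[0,0,9.24],[-15.7,-13.3,0],50],[[0,0,9.24],[-15.7,-13.3,0],50],[[0,0,9.24],[-15.7,-13.3,0],50],[[0,0,9.24],[-15.7,-13.3,0],50],[[0,0,9.24],[-15.7,-13.3,0],50],[[0,0,9.24],[-15.7,-13.3,0],50],[[0,0,9.24],[-15.7,-13.3,0],50],[[0,0,9.24],[-15.7,-13.3,0],50],[[0,0,9.24],[-15.7,-13.3,0],50],[[0,0,9.24],[-15.7,-13.3,0],50],[[0,0,9.24],[-15.7,-13.3,0],50],[[0,0,9.24],[-15.7,-13.3,0],50]]' 20
python3 - <<'E'
from h import *
s=arm.get_state();print(s["t"],s["position"]);togo(s,[.5094,-.2959,.17],np.radians(28.1))
E
```

```text
t: 1.55
position: [0.443, 0.1614, 0.2417]
orientation: [1.615, 2.694, 0.001]
contact_force: [0.7, -0.6, 0.9]
opening: 0.0501
gripper_force: 0.0
1.55 [0.4430171  0.16141021 0.24171632]
shift [-17.39  -6.28   2.87]
az 0.0 (or +-36)
```

```bash
python3 -m pendant '[[[0,0,0],[-17.4,-6.3,2.8],50],[[0,0,0],[-17.4,-6.3,2.8],50],[[0,0,0],[-17.4,-6.3,2.8],50],[[0,0,0],[-17.4,-6.3,2.8],50],[[0,0,0],[-17.4,-6.3,2.8],50],[[0,0,0],[-17.4,-6.3,2.8],50],[[0,0,0],[-17.4,-6.3,2.8],50],[[0,0,0],[-17.4,-6.3,2.8],50],[[0,0,0],[-17.4,-6.3,2.8],50],[[0,0,0],[-17.4,-6.3,2.8],50],[[0,0,0],[-17.4,-6.3,2.8],50],[[0,0,0],[-17.4,-6.3,2.8],50]]'
python3 - <<'E'
from h import *
s=arm.get_state();f=imaging.grab_frame("wrist");im=f["frame"]
cv2.imwrite("pics/w1.png",cv2.cvtColor(im,cv2.COLOR_RGB2BGR))
print(np.round(f["hand_eye"],3).tolist(),f["fx"],s["position"])
R,t=wristcam(f,s)
for p in([.5094,-.2959,.062],[.5094,-.2959,0]):
    c=R@p+t;print(f["fx"]*c[0]/c[2]+f["cx"],f["fy"]*c[1]/c[2]+f["cy"])
E
```

```text
t: 2.55
position: [0.5092, -0.301, 0.1708]
orientation: [1.618, 2.689, -0.003]
contact_force: [0.8, -1.0, 0.2]
opening: 0.05
gripper_force: 0.0
[[-0.0, -0.957, -0.291, 0.08], [1.0, -0.0, 0.0, 0.001], [-0.0, -0.291, 0.957, -0.143], [0.0, 0.0, 0.0, 1.0]] 283.3589958539625 [ 0.50920557 -0.30102277  0.170807  ]
254.2798514815428 188.3970709237797
254.00291526953453 172.61591961744145
```

View pics/w1.png

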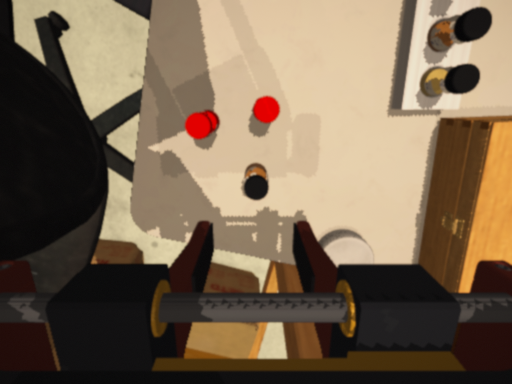

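The wrist view shows the black-capped vial at (256,187). The prediction was (254,188), so they agree to about 1.5 mm. The red look-alikes at (200,125) and (266,109) are clear of the fingers.

Run:
```python
from h import *
s=arm.get_state();f=imaging.grab_frame("wrist");R,t=wristcam(f,s)
c,a=dark(f["frame"],(256,187),18);p=ray(f,c,.062,R,t);print(c,a,p)
for q in [(473,24),(463,78)]:
    c,a=dark(f["frame"],q,22);print(c,a,ray(f,c,.067,R,t))
togo(s,[p[0],p[1],.045],np.radians(28.1))
```

```text
[255.47536946 188.0862069 ] 406 [ 0.50990077 -0.29384226  0.062     ]
[471.3310962   26.00782998] 894 [ 0.59509208 -0.09929403  0.067     ]
[460.6866485   80.01498638] 734 [ 0.6134679  -0.13367138  0.067     ]
shift [0.21 0.15 5.03]
az -0.04 (or +-36)
```

```bash
python3 -m pendant '[[[0,0,0],[0.18,0.12,1],50],[[0,0,0],[0.18,0.12,2],50],[[0,0,0],[0.18,0.12,3],50],[[0,0,0],[0.18,0.12,4],50],[[0,0,0],[0.18,0.12,4.6],50],[[0,0,0],[0.18,0.12,5.03],50],[[0,0,0],[0.18,0.12,5.03],50],[[0,0,0],[0.18,0.12,5.03],50],[[0,0,0],[0.18,0.12,5.03],0],[[0,0,0],[0.18,0.12,5.03],0],[[0,0,0],[0.18,0.12,5.03],0],[[0,0,0],[0.18,0.12,5.03],0]]' 15
python3 -m pendant '[[[0,0,0],[0,0,0],0],[[0,0,0],[0,0,0],0],[[0,0,0],[0,0,0],0],[[0,0,0],[0,0,0],0]]'
```

```text
t: 3.65
position: [0.5092, -0.2896, 0.0466]
orientation: [1.615, 2.693, -0.0]
contact_force: [0.0, -0.2, 0.1]
opening: 0.0268
gripper_force: 0.3
t: 3.98
position: [0.509, -0.2897, 0.0463]
orientation: [1.615, 2.694, -0.001]
contact_force: [-2.2, -0.7, 6.1]
opening: 0.0246
gripper_force: 14.9
```

```bash
python3 -m pendant '[[[0,0,0],[0,0,0],40],[[0,0,0],[0,0,0],40],[[0,0,0],[0,0,0],40],[[0,0,0],[-0.2,0,0],40],[[0,0,0],[-0.2,0,0],40],[[0,0,0],[-0.2,0,0],40],[[0,0,0],[-0.2,0,0],40],[[0,0,0],[-0.2,0,0],0],[[0,0,0],[-0.2,0,0],0],[[0,0,0],[-0.2,0,0],0],[[0,0,0],[-0.2,0,0],0],[[0,0,0],[-0.2,0,0],0]]' 15
python3 - <<'E'
from h import *
s=arm.get_state();f=imaging.grab_frame("wrist");im=f["frame"]
R,t=wristcam(f,s);M=Ro.from_rotvec(s["orientation"]).as_matrix()
v=np.array([.5097,-.295])
print(s["position"],s["opening"],s["gripper_force"],s["contact_force"])
cv2.imwrite("pics/w2.png",cv2.cvtColor(im,cv2.COLOR_RGB2BGR))
p=np.array(s["position"])+[0,0,.017];q=R@p+t;print("TCP axis at cap top",f["fx"]*q[0]/q[2]+f["cx"],f["fy"]*q[1]/q[2]+f["cy"])
E
```

```text
t: 4.98
position: [0.511, -0.2936, 0.0456]
orientation: [-1.615, -2.694, 0.0]
contact_force: [0.5, -0.1, -0.5]
opening: 0.0246
gripper_force: 15.0
[ 0.51098001 -0.29355174  0.04563378] 0.024641909133941254 14.973415285348892 [ 0.49703867 -0.08605499 -0.53152175]
TCP axis at cap top 250.45783409061454 268.39908354422363
```

View pics/w2.png

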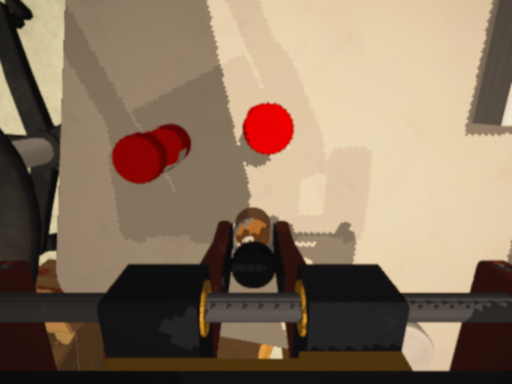

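The vial is held, with its cap at (254,265), centred between the fingers to about 1.5 mm. Next I lift it and hover where the wrist camera can see the empty hole.

```bash
python3 -m pendant '[[[0,0,0],[0,0,-0.5],0],[[0,0,0],[0,0,-1.5],0],[[0,0,0],[0,0,-2.7],0],[[0,0,0],[0,0,-4],0],[[0,0,0],[0,0,-5.2],0],[[0,0,0],[1,0.8,-5.2],0],[[0,0,0],[2.2,1.7,-5.2],0],[[0,0,0],[3.4,2.6,-5.2],0],[[0,0,0],[4.6,3.5,-5.2],0],[[0,0,0],[5.8,4.4,-5.2],0],[[0,0,0],[7,5.3,-5.2],0],[[0,0,0],[8,6.1,-5.2],0]]' 20
python3 -m pendant '[[[0,0,0],[0.5,0.4,0],0],[[0,0,0],[0.7,0.6,0],0],[[0,0,0],[0.7,0.6,0],0],[[0,0,0],[0.7,0.6,0],0],[[0,0,0],[0.7,0.6,0],0],[[0,0,0],[0.7,0.6,0],0]]'
python3 - <<'E'
from h import *
s=arm.get_state();f=imaging.grab_frame("wrist");im=f["frame"]
cv2.imwrite("pics/w3.png",cv2.cvtColor(im,cv2.COLOR_RGB2BGR))
R,t=wristcam(f,s);P=np.array(s["position"]);print(P,s["opening"])
pr=lambda p:(lambda q:np.round([f["fx"]*q[0]/q[2]+f["cx"],f["fy"]*q[1]/q[2]+f["cy"]],1))(R@p+t)
C=np.array([.5674,-.044]);d=np.array([-.471,.882])
print("held cap",pr(P+[0,0,.0165]),"hole",pr([*(C+.1*d),.024]),"c",pr([*(C+.06*d),.067]))
E
```

```text
t: 6.03
position: [0.551, -0.0429, 0.1757]
orientation: [-1.615, -2.694, -0.0]
contact_force: [0.4, -1.0, -0.0]
opening: 0.0248
gripper_force: 20.0
t: 6.53
position: [0.5562, -0.0242, 0.1756]
orientation: [1.618, 2.693, -0.001]
contact_force: [0.2, -0.6, -0.3]
opening: 0.0246
gripper_force: 20.0
[ 0.55619977 -0.02422088  0.17557259] 0.024554423262591496
held cap [250.5 267.9] hole [252.  106.5] c [252.  153.6]
```

View pics/w3.png

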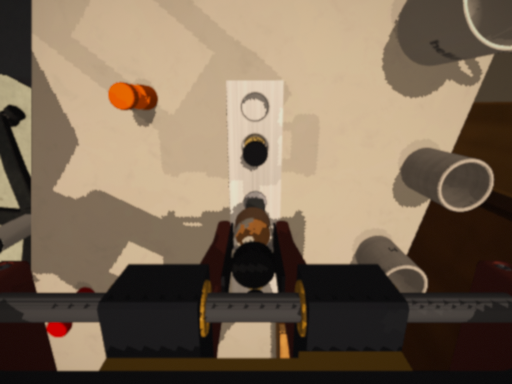

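The wrist view shows the empty hole at (255,106), rack vial c's cap at (255,150) and the held cap at (254,265). The block's edges run straight up the image, so the yaw is right.

```bash
cat > m.py <<'E'
from h import *
s=arm.get_state();f=imaging.grab_frame("wrist");im=f["frame"]
R,t=wristcam(f,s);P=np.array(s["position"]);M=Ro.from_rotvec(s["orientation"]).as_matrix()
def tool(p):return np.round(1000*M.T@(p-P),1)
g=cv2.cvtColor(im,cv2.COLOR_RGB2GRAY)
hc=tuple(map(int,__import__('sys').argv[1].split(',')))
w=g[hc[1]-26:hc[1]+27,hc[0]-26:hc[0]+27]
big=cv2.resize(w,None,fx=10,fy=10,interpolation=cv2.INTER_CUBIC)
cv2.imwrite("pics/hole.png",big)
c,a=dark(im,(254,265),24,40);print("held cap",c,a,tool(ray(f,c,P[2]+.0165,R,t)))
np.set_printoptions(linewidth=250)
r=26
row=g[hc[1]-3:hc[1]+4].mean(0);print("row",hc[0]-36,row[hc[0]-36:hc[0]+37].astype(int))
print("col",hc[1]-36,g[max(hc[1]-36,0):hc[1]+37,hc[0]-2:hc[0]+3].mean(1).astype(int))
print("z=.024 edges px->tool at hc",tool(ray(f,hc,.024,R,t)))
E
python3 m.py 255,106; python3 -c "
import cv2;cv2.imwrite('pics/hole_.png',cv2.imread('pics/hole.png'))"
```

```text
held cap [254.44160782 263.46605106] 1841 [  2.5   2.  -16.5]
row 219 [174 174 174 174 174 174 173 176 193 205 210 212 211 209 207 207 207 205 206 209 203 177 151 176 198 205 207 206 205 206 205 204 206 208 207 207 208 209 211 212 211 208 205 201 183 153 132 117 106 131 175 201 209 211 209 207 206 205 206 207 209 212
 211 204 192 187 188 189 189 189 189 189 190]
col 70 [173 174 174 174 174 174 174 174 174 178 193 206 209 209 209 209 209 209 209 208 204 185 144 112 110 113 115 118 136 169 196 207 209 209 209 209 208 208 208 208 207 207 207 207 207 207 207 206 203 185 158 160 185 199 201 201 201 200 200 200 200 197
 183 146 104  94 103 111 115 113  92  47  19]
z=.024 edges px->tool at hc [ 77.8   3.5 151.5]
```

View pics/hole.png

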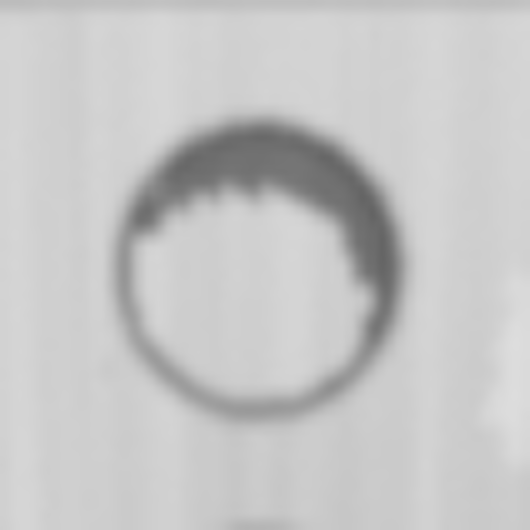

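The hole's rim is centred at (254.5,106.3). That puts it 76 to 77 mm along tool x from the vial and about 1 mm sideways. I'll hover just above the mouth and compare the vial with the rim directly.

```bash
python3 -m pendant '[[[0,0,0],[0.8,0,0],0],[[0,0,0],[1.8,0,0],0],[[0,0,0],[2.7,0.03,0],0],[[0,0,0],[3.05,0.03,0],0],[[0,0,0],[3.05,0.03,0.5],0],[[0,0,0],[3.05,0.03,1.3],0],[[0,0,0],[3.05,0.03,2.1],0],[[0,0,0],[3.05,0.03,2.9],0],[[0,0,0],[3.05,0.03,3.5],0],[[0,0,0],[3.05,0.03,3.9],0],[[0,0,0],[3.05,0.03,3.9],0],[[0,0,0],[3.05,0.03,3.9],0]]'
python3 - <<'E'
from h import *
s=arm.get_state();f=imaging.grab_frame("wrist");s=arm.get_state();print(s["position"])
im=cv2.cvtColor(f["frame"],cv2.COLOR_RGB2BGR)
cv2.imwrite("pics/w4.png",cv2.resize(im[170:300,180:330],None,fx=4.6,fy=4.6,interpolation=cv2.INTER_CUBIC))
E
```

```text
t: 7.63
position: [0.5212, 0.0443, 0.078]
orientation: [-1.616, -2.694, 0.001]
contact_force: [0.3, 0.4, 0.3]
opening: 0.0246
gripper_force: 20.0
[0.52169739 0.04438054 0.07858995]
```

View pics/w4.png

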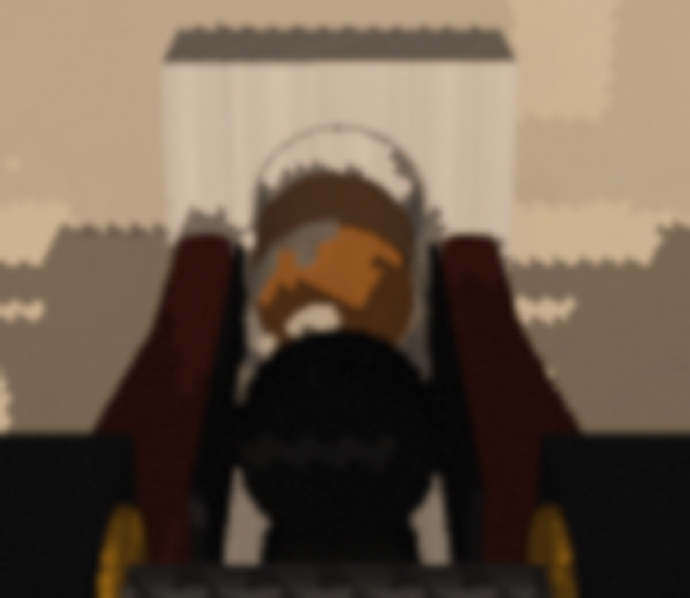

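The view shows the vial's foot at crop columns 255–415 inside the hole rim at 253–425. The far edges are at crop rows 172 and 125. I'll turn that into an offset along tool x.

Run:
```python
from h import *
s=arm.get_state();f=imaging.grab_frame("wrist");R,t=wristcam(f,s);P=np.array(s["position"]);M=Ro.from_rotvec(s["orientation"]).as_matrix()
q=lambda X,Y,z:np.round(1000*M.T@(ray(f,((X+.5)/4.6-.5+180,(Y+.5)/4.6-.5+170),z,R,t)-P),2)
zb=P[2]-.0456;print(P,zb)
print("vial far edge",q(335,172,zb),"L",q(255,225,zb),"R",q(415,225,zb))
print("hole far",q(339,125,.024),"L",q(253,195,.024),"R",q(425,195,.024))
print("block end",q(339,60,.024),"sides",q(165,100,.024),q(513,100,.024))
```

```text
[0.52169739 0.04438054 0.07858995] 0.03298994572580086
vial far edge [ 9.93  0.95 45.6 ] L [  1.14 -11.53  45.59] R [ 1.12 13.41 45.61]
hole far [14.57  1.58 54.58] L [  2.63 -12.36  54.58] R [ 2.62 15.53 54.6 ]
block end [25.32  1.58 54.58] sides [ 18.76 -26.    54.57] [18.73 29.16 54.59]
```

Run:
```python
from h import *
s=arm.get_state();f=imaging.grab_frame("wrist");R,t=wristcam(f,s);P=np.array(s["position"]);M=Ro.from_rotvec(s["orientation"]).as_matrix()
q=lambda X,Y,z:np.round(1000*M.T@(ray(f,((X+.5)/4.6-.5+180,(Y+.5)/4.6-.5+170),z,R,t)-P),2)
z=P[2]
print("cap lower rim",q(339,332,z+.0064),"cap sides@top",q(240,430,z+.0164),q(438,430,z+.0164))
im=f["frame"]
np.set_printoptions(linewidth=200)
print(im[196:250,253].tolist())
```

```text
cap lower rim [ 9.47  1.46 -6.41] cap sides@top [  2.7   -9.45 -16.41] [  2.68  12.33 -16.39]
[[181, 163, 142], [181, 162, 141], [198, 178, 156], [203, 184, 162], [203, 183, 161], [204, 184, 162], [203, 184, 160], [203, 183, 161], [203, 183, 160], [195, 175, 153], [166, 146, 125], [115, 94, 76], [80, 56, 39], [72, 47, 28], [71, 47, 28], [72, 47, 28], [72, 47, 29], [72, 48, 29], [71, 46, 28], [72, 47, 28], [72, 48, 30], [80, 56, 39], [94, 69, 48], [111, 80, 52], [127, 86, 55], [134, 87, 50], [141, 85, 41], [143, 84, 34], [144, 84, 33], [144, 83, 34], [143, 83, 33], [142, 82, 34], [142, 82, 33], [141, 81, 32], [141, 82, 33], [140, 81, 32], [137, 80, 31], [127, 74, 29], [104, 60, 25], [85, 51, 23], [91, 61, 36], [107, 78, 53], [122, 95, 70], [119, 97, 72], [89, 72, 54], [51, 41, 31], [20, 17, 13], [10, 8, 8], [7, 7, 7], [8, 7, 7], [10, 9, 9], [8, 7, 7], [10, 8, 8], [10, 8, 9]]
```

The cap and foot agree that the vial has no tilt. The hole lies 3.1 mm along +x and 0.5 mm along +y of the vial. I'll shift by that and lower slowly partway.

```bash
python3 -m pendant '[[[0,0,0],[0.06,0.02,0],0],[[0,0,0],[0.12,0.02,0],0],[[0,0,0],[0.12,0.02,0],0],[[0,0,0],[0.12,0.02,0.1],0],[[0,0,0],[0.12,0.02,0.2],0],[[0,0,0],[0.12,0.02,0.3],0],[[0,0,0],[0.12,0.02,0.4],0],[[0,0,0],[0.12,0.02,0.5],0],[[0,0,0],[0.12,0.02,0.5],0],[[0,0,0],[0.12,0.02,0.5],0]]'
python3 - <<'E'
from h import *
f=imaging.grab_frame("wrist");s=arm.get_state();print(s["position"],s["contact_force"],s["moment"])
im=cv2.cvtColor(f["frame"],cv2.COLOR_RGB2BGR)
cv2.imwrite("pics/w5.png",cv2.resize(im[170:300,180:330],None,fx=4.6,fy=4.6,interpolation=cv2.INTER_CUBIC))
E
```

```text
t: 8.62
position: [0.5201, 0.0475, 0.0653]
orientation: [-1.615, -2.694, 0.001]
contact_force: [0.5, -0.9, -0.8]
opening: 0.0247
gripper_force: 20.0
[0.52008723 0.04751982 0.06545116] [ 0.84908675 -1.00973394 -0.80688847] [-0.28966281 -0.07059678 -0.03351468]
```

View pics/w5.png

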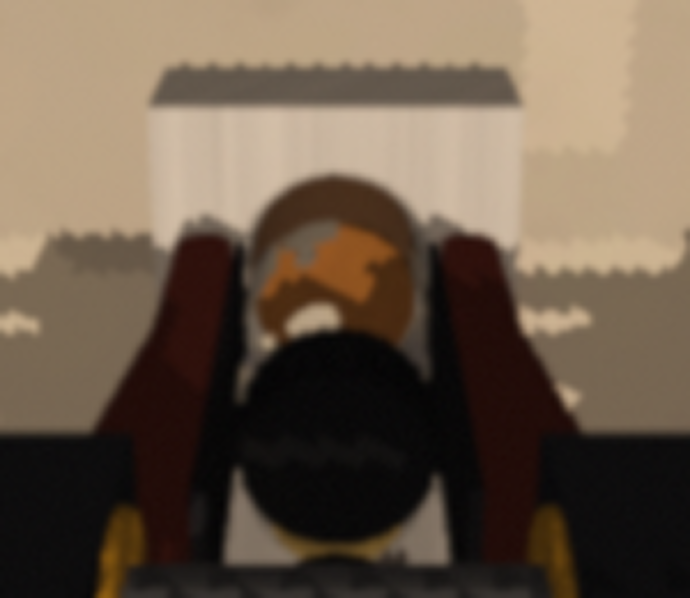

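There is no contact force, and the visible hole is now covered by the vial. I'll keep lowering carefully.

```bash
python3 -m pendant '[[[0,0,0],[0,0,0.1],0],[[0,0,0],[0,0,0.2],0],[[0,0,0],[0,0,0.3],0],[[0,0,0],[0,0,0.3],0]]'
```

```text
t: 9.0
position: [0.5201, 0.0476, 0.0577]
orientation: [1.615, 2.694, -0.0]
contact_force: [0.7, -0.5, -2.0]
opening: 0.0246
gripper_force: 20.0
```

```bash
python3 -m pendant '[[[0,0,0],[0,0,0.08],0],[[0,0,0],[0,0,0.16],0],[[0,0,0],[0,0,0.22],0],[[0,0,0],[0,0,0.26],0],[[0,0,0],[0,0,0.26],0],[[0,0,0],[0,0,0.26],0]]'
```

```text
t: 9.5
position: [0.5201, 0.0476, 0.0515]
orientation: [1.615, 2.694, -0.0]
contact_force: [1.4, -1.3, -1.4]
opening: 0.0246
gripper_force: 20.0
```

```bash
python3 -m pendant '[[[0,0,0],[0,0,0.03],0],[[0,0,0],[0,0,0.03],0],[[0,0,0],[0,0,0.03],32],[[0,0,0],[0,0,0.03],40],[[0,0,0],[0,0,0.03],40],[[0,0,0],[0,0,0.03],40],[[0,0,0],[0,0,0.03],40],[[0,0,0],[0,0,-0.3],40],[[0,0,0],[0,0,-1],40],[[0,0,0],[0,0,-2],40],[[0,0,0],[0,0,-3.2],40],[[0,0,0],[0,0,-4.4],40]]'
python3 -m pendant '[[[0,0,0],[-1,0,-0.5],40],[[0,0,0],[-2.5,0,-1],40],[[0,0,0],[-3.5,0,-1],40],[[0,0,0],[-3.5,0,-1],40],[[0,0,0],[-3.5,0,-1],40],[[0,0,0],[-3.5,0,-1],40]]'
python3 - <<'E'
from h import *
s=arm.get_state();f=imaging.grab_frame("wrist");s=arm.get_state()
im=cv2.cvtColor(f["frame"],cv2.COLOR_RGB2BGR)
R,t=wristcam(f,s);M=Ro.from_rotvec(s["orientation"]).as_matrix();P=np.array(s["position"]);print(P,s["opening"])
C=np.array([.5674,-.044]);d=np.array([-.471,.882])
for k,y in dict(v=.1,c=.06,g=0,b=-.06,a=-.1).items():
    p=np.array([*(C+y*d),.106 if k=='g' else .067]);q=R@p+t;px=[f["fx"]*q[0]/q[2]+f["cx"],f["fy"]*q[1]/q[2]+f["cy"]];print(k,np.round(px))
    if k!='g' and 25<px[1]<355:
        c,a=dark(f["frame"],px,20,45);print(c,a,np.round(ray(f,c,.067,R,t),4))
cv2.imwrite("pics/w6.png",im)
E
```

```text
t: 10.5
position: [0.5194, 0.0477, 0.163]
orientation: [-1.615, -2.693, 0.001]
contact_force: [-0.1, -0.5, -0.2]
opening: 0.0402
gripper_force: 0.0
t: 11.0
position: [0.5603, -0.029, 0.1865]
orientation: [-1.615, -2.693, 0.0]
contact_force: [-0.8, -0.0, 0.2]
opening: 0.0401
gripper_force: 0.0
[ 0.56005341 -0.02866522  0.18627244] 0.03993108583953848
v [251. 100.]
[253.52516411  99.05032823] 457 [0.522  0.0462 0.067 ]
c [251. 146.]
[253.43950617 144.89135802] 405 [0.5409 0.0107 0.067 ]
g [251. 223.]
b [251. 261.]
[253.55347594 257.35561497] 374 [ 0.5961 -0.0922  0.067 ]
a [251. 293.]
[252.6035503  292.02761341] 507 [ 0.6151 -0.13    0.067 ]
```

View pics/w6.png

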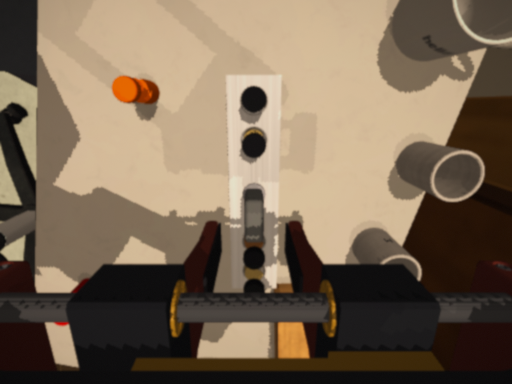

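All four caps are in line at (254,99), (253,145), (254,257) and (253,292). The spacing between the new vial and its neighbour is 40.2 mm, so it is seated. Now the handle, whose grip top shows at (254,213).

```bash
python3 -m pendant '[[[0,0,0],[-0.4,0.02,0.4],40],[[0,0,0],[-0.68,0.02,1.2],40],[[0,0,0],[-0.68,0.02,2],40],[[0,0,0],[-0.68,0.02,2.8],40],[[0,0,0],[-0.68,0.02,3.4],40],[[0,0,0],[-0.68,0.02,3.8],40],[[0,0,0],[-0.68,0.02,3.97],40],[[0,0,0],[-0.68,0.02,3.97],40],[[0,0,0],[-0.68,0.02,3.97],40]]' 40
python3 -m pendant '[[[0,0,0],[0,0,0],25],[[0,0,0],[0,0,0],20],[[0,0,0],[0,0,0],18],[[0,0,0],[0,0,0],16],[[0,0,0],[0,0,0],14],[[0,0,0],[0,0,0],10],[[0,0,0],[0,0,0],0],[[0,0,0],[0,0,0],0],[[0,0,0],[0,0,0],0],[[0,0,0],[0,0,0],0]]' 40
```

```text
t: 11.8
position: [0.57, -0.0442, 0.0875]
orientation: [1.615, 2.695, -0.0]
contact_force: [0.8, -0.9, 0.6]
opening: 0.0399
gripper_force: 0.0
t: 12.63
position: [0.5699, -0.0444, 0.0878]
orientation: [1.615, 2.694, -0.0]
contact_force: [-1.8, -1.2, 5.4]
opening: 0.016
gripper_force: 40.0
```

Opening is 16.0 mm, so the handle is held. I'll lift gently at about 0.1 m/s, to 135 mm.

```bash
python3 -m pendant '[[[0,0,0],[0,0,-0.1],0],[[0,0,0],[0,0,-0.3],0],[[0,0,0],[0,0,-0.6],0],[[0,0,0],[0,0,-0.9],0],[[0,0,0],[0,0,-1.2],0],[[0,0,0],[0,0,-1.5],0],[[0,0,0],[0,0,-1.8],0],[[0,0,0],[0,0,-2.1],0],[[0,0,0],[0,0,-2.4],0],[[0,0,0],[0,0,-2.6],0],[[0,0,0],[0,0,-2.7],0],[[0,0,0],[0,0,-2.7],0]]'
python3 -m pendant '[[[0,0,0],[0,0,-0.1],0],[[0,0,0],[0,0,-0.3],0],[[0,0,0],[0,0,-0.6],0],[[0,0,0],[0,0,-0.9],0],[[0,0,0],[0,0,-1.2],0],[[0,0,0],[0,0,-1.5],0],[[0,0,0],[0,0,-1.8],0],[[0,0,0],[0,0,-2.1],0],[[0,0,0],[0,0,-2.4],0],[[0,0,0],[0,0,-2.6],0],[[0,0,0],[0,0,-2.7],0],[[0,0,0],[0,0,-2.7],0]]'
python3 -m pendant '[[[0,0,0],[0,0,0],0],[[0,0,0],[0,0,0],0],[[0,0,0],[0,0,0],0],[[0,0,0],[0,0,0],0],[[0,0,0],[0,0,0],0],[[0,0,0],[0,0,0],0]]'
python3 - <<'E'
from h import *
ims=[cv2.cvtColor(imaging.grab_frame(n)["frame"],cv2.COLOR_RGB2BGR) for n in("scene","wrist")]
s=arm.get_state();print(s["position"],s["contact_force"],s["moment"],s["opening"],s["gripper_force"])
a=cv2.resize(ims[0][100:260,190:350],(400,400),interpolation=cv2.INTER_CUBIC);b=cv2.resize(ims[1],(400,300))
cv2.imwrite("pics/fin.png",np.hstack([a,np.vstack([b,np.zeros((100,400,3),np.uint8)])]))
E
```

```text
t: 13.63
position: [0.5702, -0.0444, 0.1556]
orientation: [1.615, 2.693, 0.0]
contact_force: [-0.3, -0.5, -4.9]
opening: 0.0156
gripper_force: 40.0
t: 14.63
position: [0.5702, -0.0444, 0.2231]
orientation: [1.615, 2.693, 0.0]
contact_force: [0.2, -0.5, -4.2]
opening: 0.0158
gripper_force: 40.0
t: 15.13
position: [0.5697, -0.0443, 0.2222]
orientation: [-1.615, -2.694, 0.0]
contact_force: [0.5, -0.2, -5.6]
opening: 0.0159
gripper_force: 40.0
[ 0.5697382  -0.04425901  0.22226252] [ 0.30607303  0.20194983 -4.67624332] [-0.05939478 -0.00854821  0.04088001] 0.016218903975940318 39.98689949512482
```

View pics/fin.png

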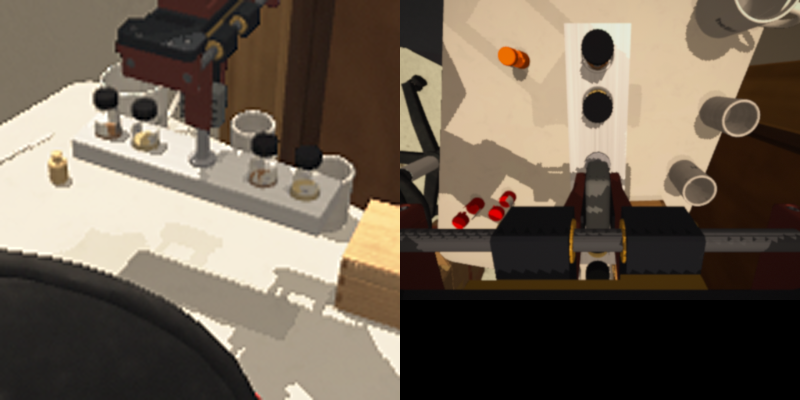

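The carrier is up by 134 mm and level, with all four vials seated (left picture, caps at (105,98), (145,108), (264,145) and (306,157)). It touches nothing else.

```bash
python3 -c "
from plant import ticket
print(ticket.hand_in())"
```

```text
the job is handed in; nothing more can be done
None
```

The job is handed in, with no verdict returned: the vial is seated in the empty hole, and the full carrier is held by its handle, level and steady, about 13 cm above the table with all four vials in their holes.

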